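# Hold the bore probe centred in the guide bush

### The job

Set the loose steel guide bush, flange down, into the round nest on top of the aluminium gauge block so that it sits fully home, and let go of it; place it, do not drop it. Then take the probe by its handle out of its holder, lower its thin stem from above through the bush without ever touching the bush or the block, and finish still holding it upright and steady, centred in the bore, with the tip about halfway down the well below the bush. Leave the loupe, the tape roll and the watch dial where they are.

Things in the scene. Friction and masses are not known exactly. Their poses are not given: they have to be found in the camera images.
- gauge_block: Fixed square aluminium block, 90 x 90 x 60 mm high, standing on the bench. In its top is a round nest, 43 mm diameter and 10 mm deep, with a 2 mm chamfered rim; from the centre of the nest's floor a round well, 24 mm diameter, goes 50 mm down to the bench top. Origin at the centre of its underside, z up.
- nest (a point): Centre of the nest's floor (over the well): on the block's axis, 50 mm above the bench and 10 mm below the block's top. z up.
- guide_bush: Loose round steel guide bush, 90 g nominal: a flange 40 mm diameter and 8 mm thick at the bottom, above it a collar 32 mm diameter up to a total height of 26 mm (the part to grip, from any side), and a 20 mm bore straight through. Starts standing on the bench, flange down. Origin at the centre of its underside, z up along the bore. Seated, its underside lies on the nest's floor and the collar stands 16 mm out of the block.
- probe: Loose probe, 60 g nominal: a round grey handle with dark rings, 16 mm diameter and 50 mm long (a 4 mm stub on top), and below it a steel stem 8 mm diameter and 72 mm long with a rounded nose. Starts upright in its holder, the handle's lower face resting on the holder's top. Origin at the centre of the handle's lower face, 72 mm above the tip; z up along the handle.
- probe_tip (a point): Lowest point of the probe's stem, on its axis.
- probe_holder: Fixed round post with a dark foot, 34 mm diameter (foot 64 mm, 10 mm thick) and 78 mm high, with a 12 mm hole down its axis in which the probe's stem hangs. Origin at the centre of its underside.
- loupe: Bystander: aluminium eye loupe, 28 mm diameter, 30 mm high, loose on the bench. Origin at the centre of its underside.
- tape_roll: Bystander: roll of masking tape lying flat, 63 mm diameter, 19 mm high, loose. Origin at the centre of its underside.
- watch_dial: Bystander: round silver watch dial on its movement, 30 mm diameter, 7 mm high, loose. Origin at the centre of its underside.
Things that resemble listed ones, but are neither listed nor needed, are in the scene too. Several things look just like the guide_bush: the one meant starts farthest from the robot's base.

How it is judged:
By the outcome, as a careful person would: the job done as asked, in the order asked, and still so for the second after the job is handed in, while the arm keeps its last pose, push and grip.
It also fails if it takes over 64 s, if anything falls off the work surface, if the arm or the gripper's body presses on something with over 40 N, if the wrist force passes 120 N, or if a joint passes its speed limit or range.

### The arm

A 7-joint arm with a two-finger parallel gripper is mounted at the origin on a cart in front of the work surface, level with it; the furniture and walls round the work are solid. World frame = base frame: x ahead of the robot, y to its left, z up, the work surface at z = 0. Lengths are in m, angles in rad, forces in N, time in s.
With the tool pointing down it reaches from about 0.35 to 0.9 m from the base axis. Payload 19.9 kg.
Tool frame: the origin (TCP) lies at the very end of the fingers, on their centre line; the grasp point (between the pads) lies 19 mm behind it (manip.grip_point_offset is the distance from the TCP to the grasp point, in m); z points along the fingers, y is the line along which they close (so a half turn about z gives the same grasp; the last joint's range is limited). The gripper opens to 94 mm and grips with 3 to 60 N. Pads are 16 mm wide; open, the fingers measure 119 mm over their backs; the gripper's body (75 mm by 177 mm) begins 78 mm behind the grasp point.
Start: joints at [-1.228, 0.417, -0.01, 1.614, 0.005, 1.111, -0.053], TCP at [0.235, 0.579, 0.205] pointing down, gripper open.
Joint ranges: [-2.81, 2.81], [-0.39, 2.02], [-1.27, 1.25], [0.06, 2.57], [-1.19, 4.33], [0.19, 2], [-2.82, 2.82]. Speed limits (rad/s): [1.89, 1.89, 2.39, 2.39, 3.01, 3.01, 3.01].

### API

Orientations are given as a unit quaternion [x, y, z, w].
In Python, from rig import manip, cams gives the robot as it stands. The module is installed in compiled form; this text tells all that it offers.
- The arm moves only by the tool servo_tool, never from a script. Its argument "series" is a list of rows, each an object of numbers: "rx", "ry", "rz": the turn, a rotation vector about the tool's x, y, z in degrees; "tx", "ty", "tz": the shift along the tool's x, y, z in units of 30 mm (1.0 is 30 mm); "claw": the opening, from 0 (shut) to 1 (fully open). In form: [{"rx": .., "ry": .., "rz": .., "tx": .., "ty": .., "tz": .., "claw": ..}, ...]. A call has 1 to 10 rows; each row shifts and turns the commanded pose from where the row before left it, along the tool's axes as they then stand; what a row does not reach is not made up. A row lasts 1/12 s, in which the tool goes at most 41.7 mm and 7.16 degrees, less where a joint would pass 70% of its speed; a pose out of reach is approached as far as the arm can. A call is refused whole if a number of a shift passes 1 or a number of a turn 7.16, either way. A call with a gripper value outside its range is refused whole. The fingers move at their own pace and stop on an object; the grip force is fixed at half the most. Time passes only in rows, so rows that do not move let the fingers close. It gives the time, the measured TCP pose, the force, the opening and the grip force at its end, in the units of the state.
- manip.observe(): the state, without advancing time (a new reading comes with each control period).
- cams.camera(name): name is "side" or "top" or "wrist"; returns a dict with "img" (400x640x3 uint8, red, green, blue), "camera_matrix" (3x3 intrinsics, pixels), "position" and "orientation" of the camera in the world. Camera axes: x right, y down, z forward; pixel columns grow to the right and rows downward; lengths in m; the calibration is good to about 2 mm. A picture is of the moment at which its call begins. There is no depth.
- manip.close_job(): hands the job in; it is judged then, once.
Trained networks look in the newest picture that a camera, given by its name, has taken for a name from the list of things; names that differ only in an ending like _2 or _b are one class to them, and where a whole thing is asked for, a point or a joint stands for the part that bears it (a point fixed in the world has none). Each returns a list of dicts, best first, with "conf" (0 to 1); they miss things now and then, are a little off and sometimes report something else, mostly with a low value. They report only what shows in the picture. A call takes as long as a camera call. They do not tell look-alikes from the thing itself.
- cams.recognise(camera, thing): "uv" ([column, row] in pixels, amid what is visible of it).
- cams.mark_of(camera, thing): "uv" ([column, row] in pixels: a listed point, or the origin of a listed thing).
The state is a dict: "time_s": time; "joint_positions": joint angles; "joint_velocities": joint speeds; "effort": joint torques, N m; "eef_pos": TCP position; "ee_rot": TCP orientation; "wrist_force": force on the tool from outside, world axes, zero at the start; "ft_torque": the same for the moment, N m; "gripper_width": finger opening in m; "grasp_force": force on a finger pad.
Only numpy, scipy, OpenCV 4.12 (cv2) and the standard library are available. Lean on these libraries where they do the work, as an engineer would, in place of code of your own. Each camera call takes 0.05 s, during which the arm holds its last target. There are 200 camera calls.

## Working session

There is one attempt and no reset: what is moved stays moved. The work goes in short steps, Python scripts to look and compute and a tool call to move; the robot and the scene stay as the last step left them, time stands still between calls to the robot, and variables do not carry over. Pictures are saved under pics/ and viewed, at most 10 in all, crops included, and the job is handed in when it is done.

Besides the shell and the picture viewer there is one more tool, called as name([rows], argument=value, ...), one row to a line, values as JSON. servo_tool: Moves the arm, as the interface text tells. Its arguments: {"type":"object","properties":{"series":{"type":"array","items":{"type":"object","properties":{"rx":{"type":"number"},"ry":{"type":"number"},"rz":{"type":"number"},"tx":{"type":"number"},"ty":{"type":"number"},"tz":{"type":"number"},"claw":{"type":"number"}}}}},"required":["series"]}

```bash
mkdir -p pics
cat > h.py <<'E'
import numpy as np, cv2
from scipy.spatial.transform import Rotation as R
from rig import manip, cams
def ray(c,uv):
    K=np.array(c["camera_matrix"]);d=np.linalg.inv(K)@[uv[0],uv[1],1]
    d=R.from_quat(c["orientation"]).apply(d);return np.array(c["position"]),d/np.linalg.norm(d)
def onz(c,uv,z):
    p,d=ray(c,uv);return p+d*(z-p[2])/d[2]
def tri(rs):
    A=np.zeros((3,3));b=np.zeros(3)
    for p,d in rs:
        M=np.eye(3)-np.outer(d,d);A+=M;b+=M@p
    x=np.linalg.solve(A,b);return x,[np.linalg.norm(np.cross(x-p,d)) for p,d in rs]
def proj(c,X):
    K=np.array(c["camera_matrix"]);v=K@R.from_quat(c["orientation"]).inv().apply(np.array(X)-c["position"]);return v[:2]/v[2]
def save(c,n,crop=None,s=1):
    im=c["img"]
    if crop: u,v,w,h=map(int,crop);u=max(u,0);v=max(v,0);im=im[v:v+h,u:u+w]
    im=cv2.resize(im,None,fx=s,fy=s,interpolation=cv2.INTER_CUBIC);cv2.imwrite(f"pics/{n}.png",im[:,:,::-1])
E
cat > a.py <<'E'
from h import *
np.set_printoptions(precision=4,suppress=True)
s=manip.observe();print(s["time_s"],s["eef_pos"],s["ee_rot"],s["gripper_width"],s["wrist_force"],manip.grip_point_offset)
C={}
for n in("top","side","wrist"):
    c=cams.camera(n);C[n]=c;print(n,np.array(c["position"]),R.from_quat(c["orientation"]).as_matrix()[:,2],c["camera_matrix"][0][0])
    for t in("gauge_block","nest","guide_bush","probe","probe_tip","probe_holder","loupe","tape_roll","watch_dial"):
        for r in cams.mark_of(n,t):
            if r["conf"]>.25:
                z={"nest":.05,"probe":.078}.get(t,0)
                print(t,np.round(r["uv"],1),round(r["conf"],2),onz(c,r["uv"],z))
save(np and {"img":np.vstack([C["top"]["img"],C["side"]["img"]])},"ab",s=.75)
save(C["wrist"],"w0")
E
python3 a.py
```

```text
0.0 [0.2344 0.579  0.2048] [ 0.1912  0.9816 -0.0006 -0.0001] 0.09410358016419408 [ 0.1766  0.0068 -0.0788] 0.0188
top [0.2938 0.0029 1.048 ] [ 0.2063  0.0003 -0.9785] 388.8842582233381
gauge_block [339.  208.6] 0.7 [ 0.4719 -0.0629  0.    ]
nest [339. 207.] 0.87 [ 0.4677 -0.0597  0.05  ]
guide_bush [406.5 214.9] 0.59 [ 0.4577 -0.2468 -0.    ]
guide_bush [431.9 259.9] 0.57 [ 0.3379 -0.3106  0.    ]
guide_bush [392.2 239.5] 0.51 [ 0.3903 -0.2062  0.    ]
guide_bush [346.9 148.6] 0.29 [ 0.644  -0.0845  0.    ]
probe [249.9 216.1] 0.45 [0.4357 0.1661 0.078 ]
probe_holder [255.6 222.6] 0.7 [0.4296 0.1629 0.    ]
loupe [348.3 150.1] 0.47 [ 0.6396 -0.0884  0.    ]
watch_dial [310.7 151. ] 0.55 [0.6351 0.0176 0.    ]
side [ 0.4617 -0.7719  0.7617] [ 0.0414  0.7466 -0.664 ] 392.03827325838483
gauge_block [310.4 235.6] 0.84 [ 0.4788 -0.0646  0.    ]
nest [310.2 220.1] 0.91 [ 0.4785 -0.0569  0.05  ]
guide_bush [244.8 315.3] 0.77 [ 0.3301 -0.2968  0.    ]
guide_bush [271.6 281.2] 0.5 [ 0.3839 -0.208   0.    ]
guide_bush [309.6 295.5] 0.48 [ 0.4725 -0.2504  0.    ]
guide_bush [292.5 181.3] 0.4 [0.4295 0.1631 0.    ]
probe [292.1 161.9] 0.55 [0.4307 0.1571 0.078 ]
probe_tip [363.7 212.6] 0.62 [0.6309 0.0192 0.    ]
probe_holder [289.2 182.2] 0.7 [0.4194 0.159  0.    ]
loupe [374.9 241.6] 0.58 [ 0.6464 -0.0904  0.    ]
tape_roll [374.5 193.5] 0.6 [0.6734 0.1002 0.    ]
watch_dial [305.  296.4] 0.54 [ 0.462  -0.2525  0.    ]
watch_dial [362.8 214.4] 0.47 [0.6274 0.012  0.    ]
wrist [0.1628 0.6088 0.3845] [ 0.2497 -0.1018 -0.963 ] 315.1688430142343
```

View pics/ab.png

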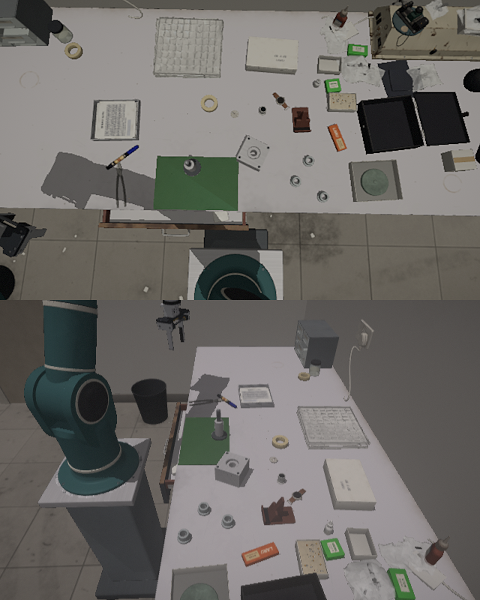

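The top and side frames (in the picture scaled by 0.75 and stacked) show three flanged bushes lying right of the block, plus the loupe and dial further out.

Possible matches for guide_bush, in top-camera pixels:
- (406,215): base distance about 0.53 m
- (432,260): about 0.45 m
- (392,240): about 0.44 m
- (348,150): this is the loupe, not a bush

I choose (406,215), the farthest bush. I'll check it in a close crop from the wrist camera.

servo_tool([
  {"tx": -0.97, "ty": -0.95, "tz": -0.1, "claw": 1},
  {"tx": -0.97, "ty": -0.95, "tz": -0.1, "claw": 1},
  {"tx": -0.97, "ty": -0.95, "tz": -0.1, "claw": 1},
  {"tx": -0.97, "ty": -0.95, "tz": -0.1, "claw": 1},
  {"tx": -0.97, "ty": -0.95, "tz": -0.1, "claw": 1},
  {"tx": -0.97, "ty": -0.95, "tz": -0.1, "claw": 1},
  {"tx": -0.97, "ty": -0.95, "tz": -0.1, "claw": 1},
  {"tx": -0.97, "ty": -0.95, "tz": -0.1, "claw": 1},
  {"tx": -0.97, "ty": -0.95, "tz": -0.1, "claw": 1},
  {"tx": -0.97, "ty": -0.95, "tz": -0.1, "claw": 1},
])

```text
schema error: expected keys rx, ry, rz, tx, ty, tz, claw
```

```bash
cat > w.py <<'E'
from h import *
import sys,json,os
np.set_printoptions(precision=4,suppress=True)
s=manip.observe();print(s["time_s"],s["eef_pos"],s["ee_rot"],s["gripper_width"],s["joint_positions"])
L=json.load(open("obs.json")) if os.path.exists("obs.json") else []
c=cams.camera("wrist")
for t in("guide_bush","nest","gauge_block","probe","probe_holder","loupe","watch_dial"):
    for r in cams.mark_of("wrist",t):
        if r["conf"]>.25:
            p,d=ray(c,r["uv"]);L.append([t,r["conf"],list(p),list(d),"w%.1f"%s["time_s"]])
            print(t,np.round(r["uv"],1),round(r["conf"],2),onz(c,r["uv"],{"nest":.05,"probe":.078}.get(t,0)))
json.dump(L,open("obs.json","w"))
if len(sys.argv)>1: save(c,sys.argv[1])
E
python3 w.py
```

```text
1.5 [0.2346 0.5793 0.2054] [ 0.1912  0.9815 -0.0001  0.    ] 0.0942613847528779 [-1.2275  0.4174 -0.0103  1.6136  0.0047  1.1107 -0.053 ]
```

servo_tool([
  {"rx": 0, "ry": 0, "rz": 0, "tx": -0.97, "ty": -0.95, "tz": -0.1, "claw": 1},
  {"rx": 0, "ry": 0, "rz": 0, "tx": -0.97, "ty": -0.95, "tz": -0.1, "claw": 1},
  {"rx": 0, "ry": 0, "rz": 0, "tx": -0.97, "ty": -0.95, "tz": -0.1, "claw": 1},
  {"rx": 0, "ry": 0, "rz": 0, "tx": -0.97, "ty": -0.95, "tz": -0.1, "claw": 1},
  {"rx": 0, "ry": 0, "rz": 0, "tx": -0.97, "ty": -0.95, "tz": -0.1, "claw": 1},
  {"rx": 0, "ry": 0, "rz": 0, "tx": -0.97, "ty": -0.95, "tz": -0.1, "claw": 1},
  {"rx": 0, "ry": 0, "rz": 0, "tx": -0.97, "ty": -0.95, "tz": -0.1, "claw": 1},
  {"rx": 0, "ry": 0, "rz": 0, "tx": -0.97, "ty": -0.95, "tz": -0.1, "claw": 1},
  {"rx": 0, "ry": 0, "rz": 0, "tx": -0.97, "ty": -0.95, "tz": -0.1, "claw": 1},
  {"rx": 0, "ry": 0, "rz": 0, "tx": -0.97, "ty": -0.95, "tz": -0.1, "claw": 1},
])

```text
time_s: 2.73
eef_pos: [0.3977, 0.204, 0.2359]
ee_rot: [0.191, 0.982, 0.0, 0.0]
wrist_force: [1.5, 1.2, 0.7]
gripper_width: 0.0943
grasp_force: 0.0
```

```bash
python3 w.py
```

```text
2.7333 [0.3977 0.204  0.2359] [0.1912 0.9815 0.0003 0.0002] 0.09425569912692086 [-0.762   0.0572  0.2288  2.0041 -0.015   1.081   0.6595]
guide_bush [ 50.7 269.3] 0.6 [ 0.385  -0.2088  0.    ]
nest [157.1 308.6] 0.81 [ 0.4796 -0.0582  0.05  ]
gauge_block [172.1 283.7] 0.56 [ 0.472  -0.0564  0.    ]
probe [290.4 225.4] 0.86 [0.4295 0.159  0.078 ]
probe_holder [295.6 205.6] 0.93 [0.4296 0.1598 0.    ]
probe_holder [172.8 289. ] 0.42 [ 0.4802 -0.0597  0.    ]
loupe [206.2 379.2] 0.73 [ 0.6461 -0.0903  0.    ]
watch_dial [262.9 353.2] 0.61 [0.6345 0.0164 0.    ]
```

servo_tool([
  {"rx": 0, "ry": 0, "rz": 0, "tx": -0.53, "ty": -0.87, "tz": 0, "claw": 1},
  {"rx": 0, "ry": 0, "rz": 0, "tx": -0.53, "ty": -0.87, "tz": 0, "claw": 1},
  {"rx": 0, "ry": 0, "rz": 0, "tx": -0.53, "ty": -0.87, "tz": 0, "claw": 1},
  {"rx": 0, "ry": 0, "rz": 0, "tx": -0.53, "ty": -0.87, "tz": 0, "claw": 1},
  {"rx": 0, "ry": 0, "rz": 0, "tx": -0.53, "ty": -0.87, "tz": 0, "claw": 1},
  {"rx": 0, "ry": 0, "rz": 0, "tx": -0.53, "ty": -0.87, "tz": 0, "claw": 1},
  {"rx": 0, "ry": 0, "rz": 0, "tx": -0.53, "ty": -0.87, "tz": 0, "claw": 1},
  {"rx": 0, "ry": 0, "rz": 0, "tx": -0.53, "ty": -0.87, "tz": 0, "claw": 1},
  {"rx": 0, "ry": 0, "rz": 0, "tx": 0, "ty": 0, "tz": 0, "claw": 1},
])

```text
time_s: 3.88
eef_pos: [0.4373, -0.0395, 0.2356]
ee_rot: [0.193, 0.981, -0.0, 0.0]
wrist_force: [-0.3, -0.5, 0.3]
gripper_width: 0.0939
grasp_force: 0.0
```

```bash
python3 w.py w1
```

```text
3.8833 [ 0.4373 -0.0395  0.2356] [ 0.1931  0.9812 -0.0005  0.0004] 0.09388475043995058 [-0.4664  0.0387  0.5018  2.0279 -0.0199  1.0792  1.2266]
guide_bush [107.3 177.8] 0.84 [ 0.3378 -0.3025 -0.    ]
guide_bush [181.4 246.3] 0.8 [ 0.4631 -0.2589  0.    ]
guide_bush [188.  187.6] 0.64 [ 0.3906 -0.2088  0.    ]
nest [317.9 215.8] 0.68 [ 0.4787 -0.0551  0.05  ]
gauge_block [316.3 204.9] 0.75 [ 0.4788 -0.0575  0.    ]
gauge_block [318.9 214.4] 0.44 [ 0.4929 -0.0593  0.    ]
probe [497.1 103.2] 0.78 [0.4271 0.1633 0.078 ]
probe_holder [460.3 105.3] 0.83 [0.4264 0.1599 0.    ]
probe_holder [470.4 280.9] 0.51 [0.6724 0.1082 0.    ]
loupe [338.9 307.9] 0.67 [ 0.642  -0.0874  0.    ]
watch_dial [401.5 280.6] 0.53 [0.6337 0.0145 0.    ]
```

servo_tool([
  {"rx": 0, "ry": 0, "rz": 0, "tx": -0.4, "ty": -0.8, "tz": 0, "claw": 1},
  {"rx": 0, "ry": 0, "rz": 0, "tx": -0.4, "ty": -0.8, "tz": 0, "claw": 1},
  {"rx": 0, "ry": 0, "rz": 0, "tx": -0.4, "ty": -0.8, "tz": 0.3, "claw": 1},
  {"rx": 0, "ry": 0, "rz": 0, "tx": -0.4, "ty": -0.8, "tz": 0.3, "claw": 1},
  {"rx": 0, "ry": 0, "rz": 0, "tx": -0.4, "ty": -0.8, "tz": 0.3, "claw": 1},
  {"rx": 0, "ry": 0, "rz": 0, "tx": -0.4, "ty": -0.8, "tz": 0.3, "claw": 1},
  {"rx": 0, "ry": 0, "rz": 0, "tx": -0.4, "ty": -0.8, "tz": 0.3, "claw": 1},
  {"rx": 0, "ry": 0, "rz": 0, "tx": 0, "ty": 0, "tz": 0, "claw": 0.7},
  {"rx": 0, "ry": 0, "rz": 0, "tx": 0, "ty": 0, "tz": 0, "claw": 0.7},
])

```text
time_s: 5.03
eef_pos: [0.4513, -0.2233, 0.1899]
ee_rot: [0.192, 0.981, -0.0, -0.001]
wrist_force: [-0.1, 0.8, -0.3]
gripper_width: 0.084
grasp_force: 0.0
```

```bash
python3 w.py w2
```

```text
5.0333 [ 0.4513 -0.2233  0.1899] [ 0.192   0.9814 -0.0003 -0.0006] 0.08399344870183849 [-0.1624  0.2549  0.6534  1.9445 -0.1818  1.0017  1.7585]
guide_bush [213.4 109. ] 0.95 [ 0.3322 -0.3007  0.    ]
guide_bush [292.2 194.2] 0.77 [ 0.4565 -0.2577  0.    ]
guide_bush [308.8 121.1] 0.69 [ 0.3848 -0.2063  0.    ]
nest [483.8 149.3] 0.7 [ 0.4757 -0.0522  0.05  ]
gauge_block [456.3 143.9] 0.81 [ 0.4727 -0.058   0.    ]
loupe [467.1 279.9] 0.87 [ 0.6486 -0.0917 -0.    ]
loupe [481.3 153.2] 0.35 [ 0.4941 -0.0339  0.    ]
watch_dial [547.2 237.4] 0.76 [0.6283 0.0167 0.    ]
watch_dial [481.3 149.3] 0.46 [ 0.4896 -0.0327  0.    ]
```

View pics/w2.png

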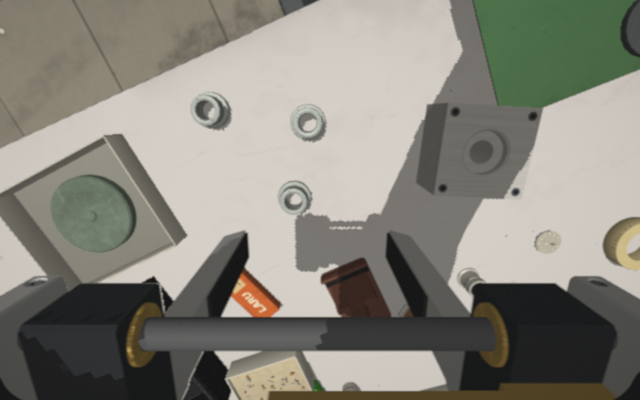

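The wrist view shows three bushes at (210,110), (308,122) and (293,197). The block with its nest is at (485,150), and the loupe and dial are at (470,280) and (547,240). The last bush, at (293,197), is the farthest from the base, so it's the target. I'll hover closer to crop and measure it.

servo_tool([
  {"rx": 0, "ry": 0, "rz": 0, "tx": -0.35, "ty": -0.47, "tz": 0.6, "claw": 0.7},
  {"rx": 0, "ry": 0, "rz": 0, "tx": -0.35, "ty": -0.47, "tz": 0.7, "claw": 0.7},
  {"rx": 0, "ry": 0, "rz": 0, "tx": 0, "ty": 0, "tz": 0.7, "claw": 0.7},
  {"rx": 0, "ry": 0, "rz": 0, "tx": 0, "ty": 0, "tz": 0, "claw": 0.7},
])

```text
time_s: 5.77
eef_pos: [0.459, -0.2563, 0.1275]
ee_rot: [0.192, 0.981, 0.0, -0.002]
wrist_force: [-0.5, 0.1, -0.8]
gripper_width: 0.0656
grasp_force: 0.0
```

```bash
python3 w.py w3
cat > t.py <<'E'
from h import *
import json
np.set_printoptions(precision=4,suppress=True)
L=json.load(open("obs.json"))
for t,x0,z in(("guide_bush",(.46,-.256),0),("nest",(.477,-.056),.05),("probe",(.43,.16),.078),("probe_holder",(.43,.16),0),("gauge_block",(.475,-.057),0)):
    rs=[]
    for n,cf,p,d,tag in L:
        p=np.array(p);d=np.array(d);X=p+d*(z-p[2])/d[2]
        if n==t and np.hypot(*(X[:2]-x0))<.015: rs.append((p,d))
    if len(rs)>1: print(t,len(rs),*tri(rs),"fixed z:",np.mean([p+d*(z-p[2])/d[2] for p,d in rs],0))
E
python3 t.py
python3 - <<'E'
import cv2
im=cv2.imread("pics/w3.png")
cv2.imwrite("pics/w3c.png",cv2.resize(im[80:300,200:440],None,fx=2.5,fy=2.5))
E
```

```text
5.7667 [ 0.459  -0.2563  0.1275] [ 0.1915  0.9815  0.     -0.0022] 0.06559028364387658 [-0.0578  0.3924  0.6234  1.947  -0.2882  0.8954  1.8983]
guide_bush [218.2  89.1] 0.86 [ 0.3335 -0.3034  0.    ]
guide_bush [335.2 106.7] 0.65 [ 0.3885 -0.2092  0.    ]
guide_bush [317.3 193.9] 0.59 [ 0.46   -0.2562  0.    ]
gauge_block [516.6 131.8] 0.88 [ 0.4747 -0.0574  0.    ]
loupe [521.4 288.1] 0.64 [ 0.6421 -0.0893  0.    ]
watch_dial [615.6 246.5] 0.92 [0.6304 0.013  0.    ]
guide_bush 3 [ 0.4589 -0.2563  0.0043] [np.float64(0.0030945241636245427), np.float64(0.0033240270034808443), np.float64(0.0005297318124493023)] fixed z: [ 0.4599 -0.2576  0.    ]
nest 3 [ 0.4763 -0.0542  0.055 ] [np.float64(0.001177379826628211), np.float64(0.0008823574237129245), np.float64(0.001992060210610162)] fixed z: [ 0.478  -0.0552  0.05  ]
probe 2 [0.4267 0.1603 0.0843] [np.float64(0.0007667823157866716), np.float64(0.0007667823157866701)] fixed z: [0.4283 0.1612 0.078 ]
probe_holder 2 [0.4277 0.1598 0.0012] [np.float64(0.001553680361020213), np.float64(0.0015536803610201632)] fixed z: [0.428  0.1599 0.    ]
gauge_block 4 [ 0.4748 -0.0574 -0.0007] [np.float64(0.0023783072231344507), np.float64(0.00409763822606843), np.float64(0.0018428697025471737), np.float64(0.0003261065067631989)] fixed z: [ 0.4745 -0.0573  0.    ]
```

View pics/w3c.png

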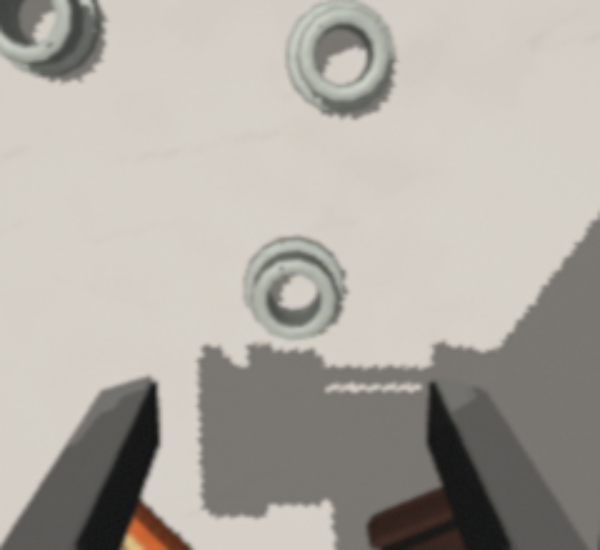

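The crop confirms a flanged bush with a free bore. Its collar top is centred at about (317.4,197.5) in the full image, and there's clear space for both fingers. Next I'll refine the bush position and look at the nest in the w1 picture.

```bash
cat >> h.py <<'E'
def rel(s,c):
    T=R.from_quat(s["ee_rot"]).inv();return T.apply(np.array(c["position"])-s["eef_pos"]),(T*R.from_quat(c["orientation"])).as_quat()
E
python3 - <<'E'
from h import *
np.set_printoptions(precision=4,suppress=True)
s=manip.observe();c=cams.camera("wrist");print(rel(s,c))
for z in(.026,):print(onz(c,(317.4,197.5),z))
p,q=rel(s,c);T=R.from_quat([.1931,.9812,-.0005,.0004])
c1=dict(camera_matrix=c["camera_matrix"],position=T.apply(p)+[.4373,-.0395,.2356],orientation=(T*R.from_quat(q)).as_quat())
for X in([.477,-.056,.06],[.477,-.056,.05],[.477,-.056,.0]):print(proj(c1,X))
im=cv2.imread("pics/w1.png");cv2.imwrite("pics/w1c.png",cv2.resize(im[155:275,250:390],None,fx=5,fy=5,interpolation=cv2.INTER_CUBIC))
np.save("c1.npy",np.r_[c1["position"],c1["orientation"]])
print(c["camera_matrix"])
E
```

```text
(array([ 0.0776,  0.0003, -0.179 ]), array([-0.096 , -0.0965,  0.7003,  0.7008]))
[ 0.4607 -0.2556  0.026 ]
[316.6983 217.476 ]
[316.7162 214.8229]
[316.7936 203.3317]
[[315.1688   0.     316.8847]
 [  0.     315.1688 200.3207]
 [  0.       0.       1.    ]]
```

View pics/w1c.png

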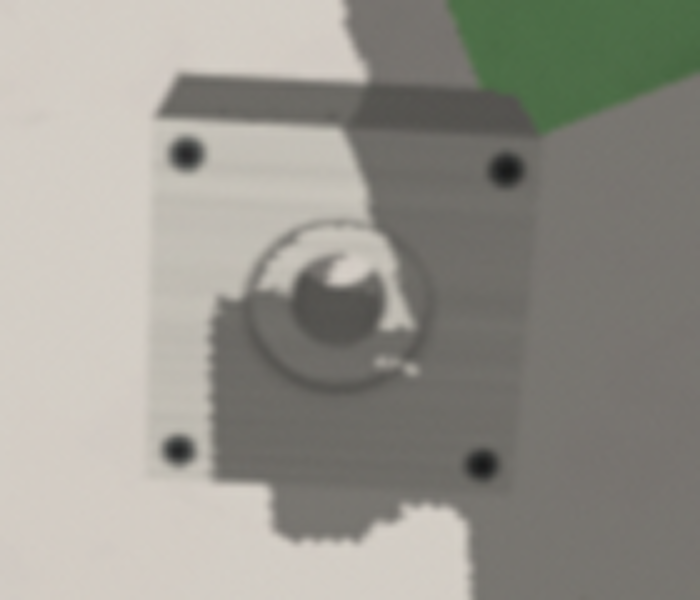

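The nest rim is centred at about (317.4,216) and the well at about (317.3,214.4), which puts the nest near (0.476, -0.056). Now I'll descend on the bush.

servo_tool([
  {"rx": 0, "ry": 0, "rz": 0, "tx": -0.04, "ty": 0.04, "tz": 0.8, "claw": 0.6},
  {"rx": 0, "ry": 0, "rz": 0, "tx": 0, "ty": 0, "tz": 0.9, "claw": 0.6},
  {"rx": 0, "ry": 0, "rz": 0, "tx": 0, "ty": 0, "tz": 0.9, "claw": 0.6},
  {"rx": 0, "ry": 0, "rz": 0, "tx": 0, "ty": 0, "tz": 0.6, "claw": 0.6},
  {"rx": 0, "ry": 0, "rz": 0, "tx": 0, "ty": 0, "tz": 0.4, "claw": 0.6},
  {"rx": 0, "ry": 0, "rz": 0, "tx": 0, "ty": 0, "tz": 0.2, "claw": 0.6},
  {"rx": 0, "ry": 0, "rz": 0, "tx": 0, "ty": 0, "tz": 0, "claw": 0.6},
  {"rx": 0, "ry": 0, "rz": 0, "tx": 0, "ty": 0, "tz": 0, "claw": 0.6},
])

```text
time_s: 6.88
eef_pos: [0.4625, -0.2563, 0.0172]
ee_rot: [0.191, 0.982, -0.0, 0.0]
wrist_force: [0.5, -0.5, 0.2]
gripper_width: 0.0563
grasp_force: 0.0
```

Run:
```python
from h import *
np.set_printoptions(precision=4,suppress=True)
print(manip.observe()["eef_pos"])
c=cams.camera("wrist");a=np.load("c1.npy");c1=dict(c,position=a[:3],orientation=a[3:])
print(onz(c1,(317.4,216.1),.06),onz(c1,(317.3,214.4),.05))
```

```text
[ 0.4625 -0.2563  0.0172]
[ 0.4757 -0.0546  0.06  ] [ 0.4768 -0.0551  0.05  ]
```

servo_tool([
  {"rx": 0, "ry": 0, "rz": 0, "tx": 0.06, "ty": 0, "tz": 0.12, "claw": 0.6},
  {"rx": 0, "ry": 0, "rz": 0, "tx": 0, "ty": 0, "tz": 0, "claw": 0.25},
  {"rx": 0, "ry": 0, "rz": 0, "tx": 0, "ty": 0, "tz": 0, "claw": 0.25},
  {"rx": 0, "ry": 0, "rz": 0, "tx": 0, "ty": 0, "tz": 0, "claw": 0.25},
  {"rx": 0, "ry": 0, "rz": 0, "tx": 0, "ty": 0, "tz": 0, "claw": 0.25},
  {"rx": 0, "ry": 0, "rz": 0, "tx": 0, "ty": 0, "tz": 0, "claw": 0.25},
  {"rx": 0, "ry": 0, "rz": 0, "tx": 0, "ty": 0, "tz": 0, "claw": 0.25},
  {"rx": 0, "ry": 0, "rz": 0, "tx": 0, "ty": 0, "tz": 0, "claw": 0.25},
])

```text
time_s: 7.6
eef_pos: [0.4605, -0.2554, 0.0131]
ee_rot: [0.191, 0.982, -0.0, 0.0]
wrist_force: [-0.7, 1.0, 5.5]
gripper_width: 0.0308
grasp_force: 30.0
```

servo_tool([
  {"rx": 0, "ry": 0, "rz": 0, "tx": 0, "ty": 0, "tz": -0.4, "claw": 0.25},
  {"rx": 0, "ry": 0, "rz": 0, "tx": 0, "ty": 0, "tz": -0.9, "claw": 0.25},
  {"rx": 0, "ry": 0, "rz": 0, "tx": 0, "ty": 0, "tz": -0.9, "claw": 0.25},
  {"rx": 0, "ry": 0, "rz": 0, "tx": 0.1, "ty": 0.8, "tz": -0.9, "claw": 0.25},
  {"rx": 0, "ry": 0, "rz": 0, "tx": 0.1, "ty": 0.8, "tz": -0.9, "claw": 0.25},
  {"rx": 0, "ry": 0, "rz": 0, "tx": 0.1, "ty": 0.9, "tz": -0.6, "claw": 0.25},
  {"rx": 0, "ry": 0, "rz": 0, "tx": 0.1, "ty": 0.9, "tz": -0.4, "claw": 0.25},
  {"rx": 0, "ry": 0, "rz": 0, "tx": 0.1, "ty": 1, "tz": 0, "claw": 0.25},
  {"rx": 0, "ry": 0, "rz": 0, "tx": 0.1, "ty": 1, "tz": 0, "claw": 0.25},
  {"rx": 0, "ry": 0, "rz": 0, "tx": 0.1, "ty": 0.9, "tz": 0, "claw": 0.25},
])

```text
time_s: 8.43
eef_pos: [0.5121, -0.0704, 0.1639]
ee_rot: [0.191, 0.982, 0.0, 0.0]
wrist_force: [0.4, 0.5, -0.1]
gripper_width: 0.0305
grasp_force: 30.0
```

servo_tool([
  {"rx": 0, "ry": 0, "rz": 0, "tx": 0, "ty": 0, "tz": 0, "claw": 0.25},
  {"rx": 0, "ry": 0, "rz": 0, "tx": 0, "ty": 0, "tz": 0, "claw": 0.25},
  {"rx": 0, "ry": 0, "rz": 0, "tx": 0, "ty": 0, "tz": 0, "claw": 0.25},
])

```text
time_s: 8.68
eef_pos: [0.5116, -0.0729, 0.1633]
ee_rot: [0.191, 0.982, -0.0, 0.0]
wrist_force: [0.3, 0.2, -1.2]
gripper_width: 0.0305
grasp_force: 30.0
```

```bash
python3 w.py w4
python3 - <<'E'
import cv2
im=cv2.imread("pics/w4.png")
cv2.imwrite("pics/w4c.png",cv2.resize(im[100:300,190:440],None,fx=3,fy=3,interpolation=cv2.INTER_CUBIC))
E
```

```text
8.6833 [ 0.5116 -0.0729  0.1633] [ 0.1914  0.9815 -0.0002  0.0001] 0.03053349217217879 [-0.4221  0.3124  0.602   1.9402 -0.2149  0.9522  1.4685]
guide_bush [ 51.4 111.7] 0.78 [ 0.3351 -0.3011  0.    ]
guide_bush [318.  231.7] 0.62 [ 0.5641 -0.0926  0.    ]
nest [321.4 156.7] 0.8 [ 0.4782 -0.0547  0.05  ]
gauge_block [319.6 148.9] 0.83 [ 0.4763 -0.0553  0.    ]
probe_holder [509.3  15.4] 0.6 [ 0.4261  0.1628 -0.    ]
loupe [342.8 289.3] 0.65 [ 0.6454 -0.0927  0.    ]
watch_dial [424.8 245.8] 0.81 [0.6275 0.0171 0.    ]
```

View pics/w4c.png

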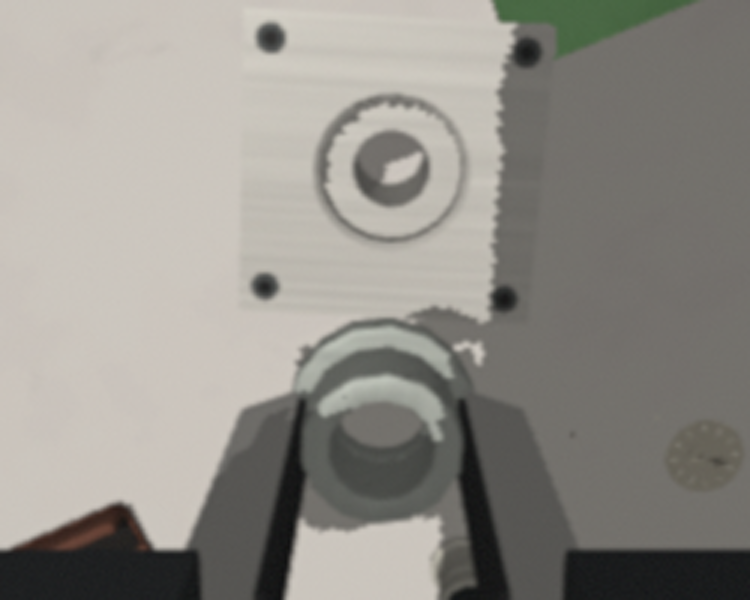

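The crop shows the bush upright in the fingers, its top ring centred at about (317.3,249) in the full image. The nest rim is at about (320.0,155.5) and the well at about (320,155.8).

Run:
```python
from h import *
np.set_printoptions(precision=4,suppress=True)
s=manip.observe();c=cams.camera("wrist");e=np.array(s["eef_pos"]);print(e)
b=onz(c,(317.3,248.8),e[2]+.013);n=onz(c,(320,155.5),.06);n2=onz(c,(320,155.8),.05);print(b,n,n2)
# scale check of height from rim size (43+4mm)
print(np.linalg.norm(onz(c,(190+315.5/3-.5,155.5),.06)-onz(c,(190+467.5/3-.5,155.5),.06)))
Rm=R.from_quat(s["ee_rot"])
for t in(n,n2):
    d=np.r_[(t-e)[:2],0];print("move TCP to nest",Rm.inv().apply(d)/.03, "bush rel tool",Rm.inv().apply(b-e)*1e3)
```

```text
[ 0.5118 -0.0726  0.1629]
[ 0.5098 -0.0713  0.1759] [ 0.4756 -0.0548  0.06  ] [ 0.4771 -0.0553  0.05  ]
0.045265490950191514
move TCP to nest [ 1.3437  0.0964 -0.0001] bush rel tool [  2.3952   0.4675 -13.0002]
move TCP to nest [ 1.2903  0.0995 -0.0001] bush rel tool [  2.3952   0.4675 -13.0002]
```

Run:
```python
from h import *
s=manip.observe();c=cams.camera("wrist");e=np.array(s["eef_pos"]);Rm=R.from_quat(s["ee_rot"])
th=np.linspace(0,2*np.pi,120)
def draw(im,ctr,r,col):
    P=np.array([proj(c,np.array(ctr)+[r*np.cos(t),r*np.sin(t),0]) for t in th]);P=((P-[240,110]+.5)*5).astype(int)
    cv2.polylines(im,[P],True,col,1)
base=cv2.resize(c["img"][110:290,240:395],None,fx=5,fy=5,interpolation=cv2.INTER_CUBIC)
base=base[:,:,::-1].copy();out=[]
for o in(0,2.4e-3):
    im=base.copy();a=e+Rm.apply([o,.0004,0])
    draw(im,a+[0,0,.013],.016,(0,0,255));draw(im,a+[0,0,.013],.010,(0,0,255));draw(im,a+[0,0,-.005],.020,(255,0,0));draw(im,a+[0,0,-.013],.020,(255,0,0))
    draw(im,[.4763,-.055,.06],.0235,(0,255,0));draw(im,[.4763,-.055,.06],.0215,(0,160,0));draw(im,[.4763,-.055,.05],.012,(0,255,255));out.append(im)
cv2.imwrite("pics/ov.png",cv2.resize(np.hstack(out),None,fx=.516,fy=.516,interpolation=cv2.INTER_AREA))
```

```text
(no output)
```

View pics/ov.png

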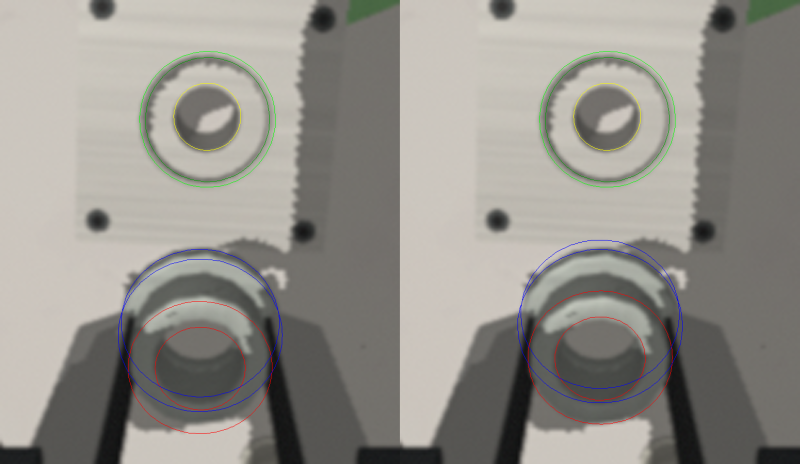

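The overlay (left panel, zero offset) fits the nest and well at (0.4763,-0.055), and the flange outline at zero offset. The collar hints at an offset of about +1 mm in tool x, so I'll split the difference. Next I move over the nest.

servo_tool([
  {"rx": 0, "ry": 0, "rz": 0, "tx": 0.65, "ty": 0.05, "tz": 0, "claw": 0.25},
  {"rx": 0, "ry": 0, "rz": 0, "tx": 0.64, "ty": 0.05, "tz": 0, "claw": 0.25},
  {"rx": 0, "ry": 0, "rz": 0, "tx": 0, "ty": 0, "tz": 0.6, "claw": 0.25},
  {"rx": 0, "ry": 0, "rz": 0, "tx": 0, "ty": 0, "tz": 0.8, "claw": 0.25},
  {"rx": 0, "ry": 0, "rz": 0, "tx": 0, "ty": 0, "tz": 0.8, "claw": 0.25},
  {"rx": 0, "ry": 0, "rz": 0, "tx": 0, "ty": 0, "tz": 0.5, "claw": 0.25},
  {"rx": 0, "ry": 0, "rz": 0, "tx": 0, "ty": 0, "tz": 0, "claw": 0.25},
  {"rx": 0, "ry": 0, "rz": 0, "tx": 0, "ty": 0, "tz": 0, "claw": 0.25},
  {"rx": 0, "ry": 0, "rz": 0, "tx": 0, "ty": 0, "tz": 0, "claw": 0.25},
])

```text
time_s: 9.93
eef_pos: [0.4777, -0.0551, 0.0828]
ee_rot: [0.191, 0.982, 0.0, 0.0]
wrist_force: [-0.1, -0.0, -1.0]
gripper_width: 0.031
grasp_force: 30.0
```

servo_tool([
  {"rx": 0, "ry": 0, "rz": 0, "tx": 0.015, "ty": -0.02, "tz": 0.15, "claw": 0.25},
  {"rx": 0, "ry": 0, "rz": 0, "tx": 0, "ty": 0, "tz": 0.1, "claw": 0.25},
  {"rx": 0, "ry": 0, "rz": 0, "tx": 0, "ty": 0, "tz": 0.1, "claw": 0.25},
  {"rx": 0, "ry": 0, "rz": 0, "tx": 0, "ty": 0, "tz": 0.05, "claw": 0.25},
  {"rx": 0, "ry": 0, "rz": 0, "tx": 0, "ty": 0, "tz": 0.0, "claw": 0.25},
  {"rx": 0, "ry": 0, "rz": 0, "tx": 0, "ty": 0, "tz": 0.0, "claw": 0.25},
])

```text
time_s: 10.43
eef_pos: [0.4765, -0.0554, 0.0699]
ee_rot: [0.191, 0.982, -0.0, -0.0]
wrist_force: [-0.9, 0.8, -0.8]
gripper_width: 0.0307
grasp_force: 30.0
```

servo_tool([
  {"rx": 0, "ry": 0, "rz": 0, "tx": 0, "ty": 0, "tz": 0.07, "claw": 0.25},
  {"rx": 0, "ry": 0, "rz": 0, "tx": 0, "ty": 0, "tz": 0.07, "claw": 0.25},
  {"rx": 0, "ry": 0, "rz": 0, "tx": 0, "ty": 0, "tz": 0.05, "claw": 0.25},
  {"rx": 0, "ry": 0, "rz": 0, "tx": 0, "ty": 0, "tz": 0, "claw": 0.25},
  {"rx": 0, "ry": 0, "rz": 0, "tx": 0, "ty": 0, "tz": 0, "claw": 0.25},
])

```text
time_s: 10.85
eef_pos: [0.4765, -0.0554, 0.0641]
ee_rot: [0.191, 0.982, -0.0, -0.0]
wrist_force: [0.5, 0.1, -1.1]
gripper_width: 0.0304
grasp_force: 30.0
```

servo_tool([
  {"rx": 0, "ry": 0, "rz": 0, "tx": 0, "ty": 0, "tz": 0.03, "claw": 0.25},
  {"rx": 0, "ry": 0, "rz": 0, "tx": 0, "ty": 0, "tz": 0.02, "claw": 0.25},
  {"rx": 0, "ry": 0, "rz": 0, "tx": 0, "ty": 0, "tz": 0, "claw": 0.25},
  {"rx": 0, "ry": 0, "rz": 0, "tx": 0, "ty": 0, "tz": 0, "claw": 0.25},
])

```text
time_s: 11.18
eef_pos: [0.4766, -0.0554, 0.063]
ee_rot: [0.191, 0.982, 0.0, 0.0]
wrist_force: [-2.9, -0.8, 9.9]
gripper_width: 0.0307
grasp_force: 30.0
```

Contact at the expected height (10 N up, TCP z 0.063), so the bush is on the floor of the nest. Releasing it and backing off upward.

servo_tool([
  {"rx": 0, "ry": 0, "rz": 0, "tx": 0, "ty": 0, "tz": 0, "claw": 0.6},
  {"rx": 0, "ry": 0, "rz": 0, "tx": 0, "ty": 0, "tz": 0, "claw": 0.6},
  {"rx": 0, "ry": 0, "rz": 0, "tx": 0, "ty": 0, "tz": 0, "claw": 0.6},
  {"rx": 0, "ry": 0, "rz": 0, "tx": 0, "ty": 0, "tz": 0, "claw": 0.6},
  {"rx": 0, "ry": 0, "rz": 0, "tx": 0, "ty": 0, "tz": -0.3, "claw": 0.6},
  {"rx": 0, "ry": 0, "rz": 0, "tx": 0, "ty": 0, "tz": -0.8, "claw": 0.6},
  {"rx": 0, "ry": 0, "rz": 0, "tx": 0, "ty": 0, "tz": -0.9, "claw": 0.6},
  {"rx": 0, "ry": 0, "rz": 0, "tx": 0.3, "ty": 0, "tz": -0.9, "claw": 0.6},
  {"rx": 0, "ry": 0, "rz": 0, "tx": 0.5, "ty": 0, "tz": -0.9, "claw": 0.6},
  {"rx": 0, "ry": 0, "rz": 0, "tx": 0.6, "ty": 0, "tz": -0.9, "claw": 0.6},
])

```text
time_s: 12.02
eef_pos: [0.4372, -0.0401, 0.2052]
ee_rot: [0.192, 0.981, -0.0, 0.0]
wrist_force: [-0.2, 0.5, 1.3]
gripper_width: 0.0565
grasp_force: 0.0
```

servo_tool([
  {"rx": 0, "ry": 0, "rz": 0, "tx": 0, "ty": 0, "tz": -0.5, "claw": 0.6},
  {"rx": 0, "ry": 0, "rz": 0, "tx": 0, "ty": 0, "tz": 0, "claw": 0.6},
  {"rx": 0, "ry": 0, "rz": 0, "tx": 0, "ty": 0, "tz": 0, "claw": 0.6},
])

```text
time_s: 12.27
eef_pos: [0.4379, -0.0394, 0.2196]
ee_rot: [0.191, 0.982, 0.001, 0.001]
wrist_force: [-1.0, 0.4, -0.5]
gripper_width: 0.056
grasp_force: 0.0
```

```bash
cat > ov.py <<'E'
from h import *
s=manip.observe();c=cams.camera("wrist");print(s["eef_pos"],s["ee_rot"])
th=np.linspace(0,2*np.pi,120)
def draw(im,ctr,r,col,uv0,k):
    P=np.array([proj(c,np.array(ctr)+[r*np.cos(t),r*np.sin(t),0]) for t in th]);P=((P-uv0+.5)*k).astype(int)
    cv2.polylines(im,[P],True,col,1)
def crop(X,w,h,k):
    u=(proj(c,X)-[w/2,h/2]).astype(int);u=np.maximum(u,0)
    im=cv2.resize(c["img"][u[1]:u[1]+h,u[0]:u[0]+w],None,fx=k,fy=k,interpolation=cv2.INTER_CUBIC)[:,:,::-1].copy();return im,u
E
python3 - <<'E'
from ov import *
X=[.4763,-.055,.06];k=7
im,u=crop(X,55,55,k);im2=im.copy()
draw(im2,[*X[:2],.076],.016,(0,0,255),u,k);draw(im2,[*X[:2],.076],.010,(0,0,255),u,k);draw(im2,X,.0215,(0,200,0),u,k)
cv2.imwrite("pics/seat.png",np.hstack([im,im2]))
E
python3 w.py w5
```

```text
[ 0.43794021 -0.03942438  0.21958542] [1.91044485e-01 9.81580707e-01 6.66300426e-04 9.35697161e-04]
12.3167 [ 0.4376 -0.0396  0.2187] [0.1912 0.9816 0.0002 0.0002] 0.05650820067086342 [-0.5799  0.0628  0.6296  2.0519 -0.0432  1.0389  1.2568]
guide_bush [ 97.  176.5] 0.89 [ 0.3338 -0.3019  0.    ]
guide_bush [319.4 217. ] 0.66 [ 0.4916 -0.0576  0.    ]
guide_bush [180.4 190.9] 0.56 [ 0.3907 -0.2118  0.    ]
nest [319.6 218.6] 0.71 [ 0.4777 -0.0521  0.05  ]
gauge_block [315.7 205.7] 0.56 [ 0.4752 -0.0563  0.    ]
probe [506.6 102.5] 0.86 [0.4263 0.1635 0.078 ]
probe_holder [468.3 108.2] 0.66 [0.4303 0.1614 0.    ]
loupe [339.2 318.6] 0.48 [ 0.648  -0.0892  0.    ]
```

View pics/seat.png

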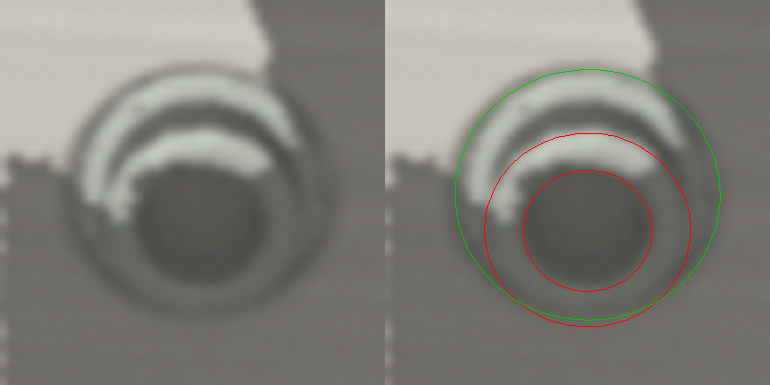

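The left crop shows the bush seated: flange down inside the rim, bore at its nominal position, sitting about 1 mm toward -x at (0.4755,-0.0547). Now to the probe.

servo_tool([
  {"rx": 0, "ry": 0, "rz": 0, "tx": 0.52, "ty": 0.84, "tz": 0, "claw": 0.6},
  {"rx": 0, "ry": 0, "rz": 0, "tx": 0.52, "ty": 0.84, "tz": 0, "claw": 0.6},
  {"rx": 0, "ry": 0, "rz": 0, "tx": 0.52, "ty": 0.84, "tz": 0, "claw": 0.6},
  {"rx": 0, "ry": 0, "rz": 0, "tx": 0.52, "ty": 0.84, "tz": 0, "claw": 0.6},
  {"rx": 0, "ry": 0, "rz": 0, "tx": 0.52, "ty": 0.84, "tz": 0, "claw": 0.6},
  {"rx": 0, "ry": 0, "rz": 0, "tx": 0.52, "ty": 0.84, "tz": 0, "claw": 0.6},
  {"rx": 0, "ry": 0, "rz": 0, "tx": 0.52, "ty": 0.84, "tz": 0, "claw": 0.6},
  {"rx": 0, "ry": 0, "rz": 0, "tx": 0, "ty": 0, "tz": 0, "claw": 0.6},
  {"rx": 0, "ry": 0, "rz": 0, "tx": 0, "ty": 0, "tz": 0, "claw": 0.6},
  {"rx": 0, "ry": 0, "rz": 0, "tx": 0, "ty": 0, "tz": 0, "claw": 0.6},
])

```text
time_s: 13.55
eef_pos: [0.4027, 0.1643, 0.2185]
ee_rot: [0.191, 0.982, -0.0, -0.0]
wrist_force: [0.3, -0.6, 0.3]
gripper_width: 0.0567
grasp_force: 0.0
```

```bash
python3 w.py; python3 t.py
python3 - <<'E'
from ov import *
x=[.428,.161];k=6
im,u=crop([*x,.09],120,95,k)
for z,r,col in((.0,.032,(255,0,0)),(.01,.032,(255,0,0)),(.078,.017,(0,255,0)),(.128,.008,(0,0,255)),(.132,.002,(0,255,255))):draw(im,[*x,z],r,col,u,k)
cv2.imwrite("pics/pr.png",im);print(u,im.shape)
E
```

```text
13.55 [0.4027 0.1643 0.2185] [ 0.1914  0.9815 -0.0003 -0.0001] 0.0566723895553431 [-0.8468  0.0518  0.4039  2.0554 -0.0232  1.0391  0.754 ]
guide_bush [ 66.3 266.4] 0.96 [ 0.3916 -0.2079  0.    ]
gauge_block [190.1 279.2] 0.93 [ 0.4739 -0.0573  0.    ]
probe [323.9 210.7] 0.77 [0.4271 0.1625 0.078 ]
probe_holder [322.8 194.4] 0.65 [0.4293 0.1618 0.    ]
watch_dial [281.1 346.4] 0.48 [0.6254 0.016  0.    ]
guide_bush 3 [ 0.4589 -0.2563  0.0043] [np.float64(0.0030945241636245427), np.float64(0.0033240270034808443), np.float64(0.0005297318124493023)] fixed z: [ 0.4599 -0.2576  0.    ]
nest 5 [ 0.4766 -0.0537  0.0545] [np.float64(0.001080358120782222), np.float64(0.0010274672204670814), np.float64(0.002200445323326506), np.float64(0.0012667853657644499), np.float64(0.002145385288135787)] fixed z: [ 0.478  -0.0545  0.05  ]
probe 4 [0.4264 0.1613 0.0825] [np.float64(0.002031480280490038), np.float64(0.00031031388606337203), np.float64(0.0009090256088538957), np.float64(0.00173873639330329)] fixed z: [0.4275 0.1621 0.078 ]
probe_holder 5 [0.4279 0.1605 0.0027] [np.float64(0.001002115876505829), np.float64(0.0024331205237202087), np.float64(0.001826333976390664), np.float64(0.0019216627048986403), np.float64(0.0016472505858623782)] fixed z: [ 0.4283  0.1612 -0.    ]
gauge_block 7 [ 0.475  -0.0569 -0.0007] [np.float64(0.0026316134349606704), np.float64(0.003909937489425604), np.float64(0.0021274493356911194), np.float64(0.00011506796513117677), np.float64(0.002074733487259331), np.float64(0.0007167102512796829), np.float64(0.0011742018078010521)] fixed z: [ 0.4748 -0.0569  0.    ]
[0.40268593 0.16465225 0.21870483] [1.91477229e-01 9.81497056e-01 1.22190328e-06 2.58234282e-05]
[262 168] (570, 720, 3)
```

View pics/pr.png

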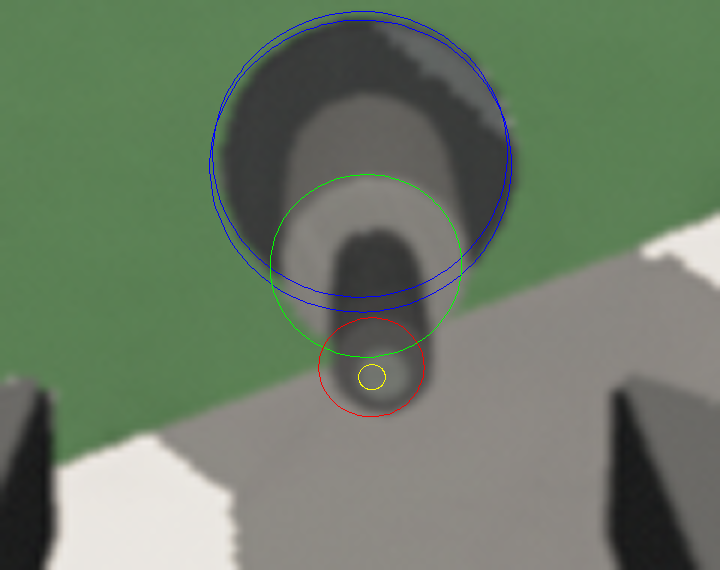

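The overlay shows the handle top at about crop (382,370) and the holder centred at about 377, so both sit about 1.5 mm to the right of the guess. That puts the probe near (0.4285,0.1623). The fingers straddle it cleanly.

servo_tool([
  {"rx": 0, "ry": 0, "rz": 0, "tx": -0.41, "ty": 0.13, "tz": 0, "claw": 0.6},
  {"rx": 0, "ry": 0, "rz": 0, "tx": -0.41, "ty": 0.13, "tz": 0, "claw": 0.6},
  {"rx": 0, "ry": 0, "rz": 0, "tx": 0, "ty": 0, "tz": 0.5, "claw": 0.6},
  {"rx": 0, "ry": 0, "rz": 0, "tx": 0, "ty": 0, "tz": 0.8, "claw": 0.6},
  {"rx": 0, "ry": 0, "rz": 0, "tx": 0, "ty": 0, "tz": 0.8, "claw": 0.6},
  {"rx": 0, "ry": 0, "rz": 0, "tx": 0, "ty": 0, "tz": 0, "claw": 0.6},
  {"rx": 0, "ry": 0, "rz": 0, "tx": 0, "ty": 0, "tz": 0, "claw": 0.6},
])

```text
time_s: 14.58
eef_pos: [0.4279, 0.1625, 0.1555]
ee_rot: [0.191, 0.982, -0.001, -0.001]
wrist_force: [1.4, -0.3, 0.4]
gripper_width: 0.056
grasp_force: 0.0
```

servo_tool([
  {"rx": 0, "ry": 0, "rz": 0, "tx": -0.02, "ty": 0, "tz": 0.7, "claw": 0.6},
  {"rx": 0, "ry": 0, "rz": 0, "tx": 0, "ty": 0, "tz": 0.7, "claw": 0.6},
  {"rx": 0, "ry": 0, "rz": 0, "tx": 0, "ty": 0, "tz": 0.5, "claw": 0.6},
  {"rx": 0, "ry": 0, "rz": 0, "tx": 0, "ty": 0, "tz": 0.35, "claw": 0.6},
  {"rx": 0, "ry": 0, "rz": 0, "tx": 0, "ty": 0, "tz": 0, "claw": 0.6},
  {"rx": 0, "ry": 0, "rz": 0, "tx": 0, "ty": 0, "tz": 0, "claw": 0.6},
])

```text
time_s: 15.08
eef_pos: [0.4294, 0.1629, 0.0891]
ee_rot: [0.191, 0.982, 0.0, 0.0]
wrist_force: [-0.8, -0.0, 0.8]
gripper_width: 0.0561
grasp_force: 0.0
```

Run:
```python
from ov import *
x=[.4285,.1623];k=4
im,u=crop([*x,.09],180,140,k)
for z,r,col in((.078,.017,(0,255,0)),(.128,.008,(0,0,255)),(.132,.002,(0,255,255))):draw(im,[*x,z],r,col,u,k)
draw(im,np.array(s["eef_pos"]),.002,(255,0,255),u,k)
cv2.imwrite("pics/pg.png",im)
```

```text
[0.42935168 0.16286796 0.08905847] [1.91246029e-01 9.81542101e-01 1.36039812e-04 2.03201807e-04]
```

View pics/pg.png

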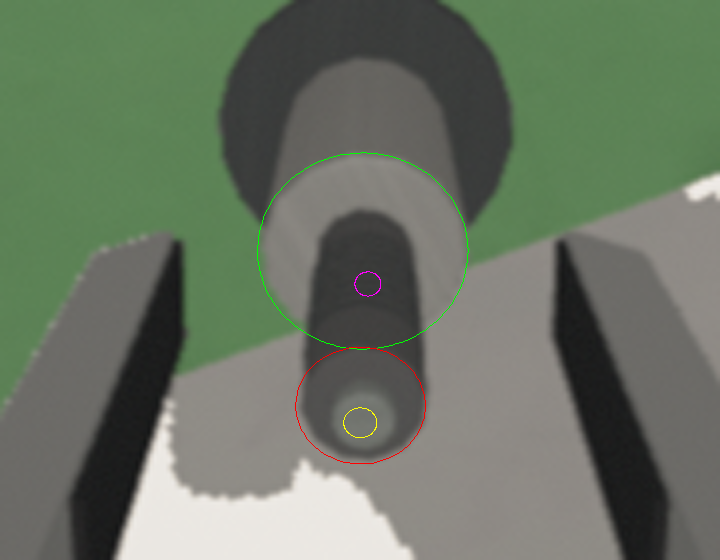

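The probe stands at the centre between the open fingers: handle top at crop (364,405), finger midpoint at about 369. Closing.

servo_tool([
  {"rx": 0, "ry": 0, "rz": 0, "tx": 0, "ty": -0.02, "tz": 0.03, "claw": 0.35},
  {"rx": 0, "ry": 0, "rz": 0, "tx": 0, "ty": 0, "tz": 0, "claw": 0.2},
  {"rx": 0, "ry": 0, "rz": 0, "tx": 0, "ty": 0, "tz": 0, "claw": 0.05},
  {"rx": 0, "ry": 0, "rz": 0, "tx": 0, "ty": 0, "tz": 0, "claw": 0.05},
  {"rx": 0, "ry": 0, "rz": 0, "tx": 0, "ty": 0, "tz": 0, "claw": 0.05},
  {"rx": 0, "ry": 0, "rz": 0, "tx": 0, "ty": 0, "tz": 0, "claw": 0.05},
  {"rx": 0, "ry": 0, "rz": 0, "tx": 0, "ty": 0, "tz": 0, "claw": 0.05},
  {"rx": 0, "ry": 0, "rz": 0, "tx": 0, "ty": 0, "tz": 0, "claw": 0.05},
  {"rx": 0, "ry": 0, "rz": 0, "tx": 0, "ty": 0, "tz": 0, "claw": 0.05},
])

```text
time_s: 15.88
eef_pos: [0.4287, 0.1622, 0.0873]
ee_rot: [0.191, 0.982, -0.0, 0.0]
wrist_force: [0.1, 0.5, 1.6]
gripper_width: 0.0157
grasp_force: 30.0
```

servo_tool([
  {"rx": 0, "ry": 0, "rz": 0, "tx": 0, "ty": 0, "tz": -0.3, "claw": 0.05},
  {"rx": 0, "ry": 0, "rz": 0, "tx": 0, "ty": 0, "tz": -0.6, "claw": 0.05},
  {"rx": 0, "ry": 0, "rz": 0, "tx": 0, "ty": 0, "tz": -0.7, "claw": 0.05},
  {"rx": 0, "ry": 0, "rz": 0, "tx": 0, "ty": 0, "tz": -0.7, "claw": 0.05},
  {"rx": 0, "ry": 0, "rz": 0, "tx": 0, "ty": 0, "tz": -0.7, "claw": 0.05},
  {"rx": 0, "ry": 0, "rz": 0, "tx": 0, "ty": 0, "tz": -0.6, "claw": 0.05},
  {"rx": 0, "ry": 0, "rz": 0, "tx": 0, "ty": 0, "tz": -0.4, "claw": 0.05},
  {"rx": 0, "ry": 0, "rz": 0, "tx": 0, "ty": 0, "tz": 0, "claw": 0.05},
])

```text
time_s: 16.55
eef_pos: [0.4296, 0.1625, 0.2099]
ee_rot: [0.191, 0.982, 0.001, 0.001]
wrist_force: [0.1, -0.2, -1.0]
gripper_width: 0.0154
grasp_force: 30.0
```

servo_tool([
  {"rx": 0, "ry": 0, "rz": 0, "tx": -0.2, "ty": -0.3, "tz": 0, "claw": 0.05},
  {"rx": 0, "ry": 0, "rz": 0, "tx": -0.45, "ty": -0.65, "tz": 0, "claw": 0.05},
  {"rx": 0, "ry": 0, "rz": 0, "tx": -0.55, "ty": -0.8, "tz": 0, "claw": 0.05},
  {"rx": 0, "ry": 0, "rz": 0, "tx": -0.55, "ty": -0.8, "tz": 0, "claw": 0.05},
  {"rx": 0, "ry": 0, "rz": 0, "tx": -0.55, "ty": -0.8, "tz": 0, "claw": 0.05},
  {"rx": 0, "ry": 0, "rz": 0, "tx": -0.55, "ty": -0.8, "tz": 0, "claw": 0.05},
  {"rx": 0, "ry": 0, "rz": 0, "tx": -0.55, "ty": -0.8, "tz": 0, "claw": 0.05},
  {"rx": 0, "ry": 0, "rz": 0, "tx": -0.4, "ty": -0.65, "tz": 0, "claw": 0.05},
  {"rx": 0, "ry": 0, "rz": 0, "tx": -0.25, "ty": -0.35, "tz": 0, "claw": 0.05},
  {"rx": 0, "ry": 0, "rz": 0, "tx": -0.1, "ty": -0.15, "tz": 0, "claw": 0.05},
])

```text
time_s: 17.38
eef_pos: [0.4748, -0.0571, 0.2065]
ee_rot: [0.193, 0.981, -0.001, -0.001]
wrist_force: [-0.2, -0.8, -1.2]
gripper_width: 0.0155
grasp_force: 30.0
```

servo_tool([
  {"rx": 0, "ry": 0, "rz": 0, "tx": 0, "ty": 0, "tz": 0, "claw": 0.05},
  {"rx": 0, "ry": 0, "rz": 0, "tx": 0, "ty": 0, "tz": 0, "claw": 0.05},
  {"rx": 0, "ry": 0, "rz": 0, "tx": 0, "ty": 0, "tz": 0, "claw": 0.05},
])

```text
time_s: 17.63
eef_pos: [0.4751, -0.0533, 0.207]
ee_rot: [0.191, 0.982, -0.0, -0.0]
wrist_force: [0.2, 0.5, -0.6]
gripper_width: 0.0156
grasp_force: 30.0
```

```bash
cat > m.py <<'E'
from h import *
np.set_printoptions(precision=4,suppress=True)
s=manip.observe();e=np.array(s["eef_pos"]);print(e,s["ee_rot"])
o=e-[0,0,.0093]
for n in("side","top","wrist"):
    c=cams.camera(n)
    for t,X in(("probe",o),("probe_tip",o-[0,0,.072]),("guide_bush",np.array([.4756,-.0547,.05])),("gauge_block",np.array([.4763,-.055,0]))):
        for r in cams.mark_of(n,t):
            if r["conf"]>.2 and np.hypot(*(np.array(r["uv"])-proj(c,X)))<15: print(n,t,np.round(r["uv"],1),"exp",proj(c,X),round(r["conf"],2),"world err mm",(onz(c,r["uv"],X[2])-X)*1e3)
E
python3 m.py
```

```text
[ 0.4751 -0.0533  0.207 ] [ 0.1906  0.9817 -0.     -0.0003]
side probe [311.3 174.5] exp [308.6519 173.9459] 0.66 world err mm [ 6.1005 -2.2148  0.    ]
side probe_tip [312.1 196. ] exp [308.7409 197.1354] 0.63 world err mm [8.3321 4.0061 0.    ]
side guide_bush [313.  218.5] exp [309.0485 219.5112] 0.51 world err mm [10.2694  3.4317  0.    ]
side gauge_block [309.3 231.3] exp [309.3588 232.9658] 0.78 world err mm [-0.0212  6.0838 -0.    ]
wrist probe [315.  238.5] exp [317.4972 236.6342] 0.73 world err mm [ 0.5931 -1.9723  0.    ]
wrist probe_tip [314.7 202.7] exp [317.4067 204.8571] 0.65 world err mm [-2.6677 -1.4355  0.    ]
wrist guide_bush [318.3 187. ] exp [316.3725 186.1491] 0.68 world err mm [ 1.6767  1.5988 -0.    ]
wrist gauge_block [316.9 176.3] exp [316.4544 177.674 ] 0.66 world err mm [-1.408   1.1689  0.    ]
```

servo_tool([
  {"rx": 0, "ry": 0, "rz": 0, "tx": -0.03, "ty": -0.04, "tz": 0.3, "claw": 0.05},
  {"rx": 0, "ry": 0, "rz": 0, "tx": 0, "ty": 0, "tz": 0.5, "claw": 0.05},
  {"rx": 0, "ry": 0, "rz": 0, "tx": 0, "ty": 0, "tz": 0.4, "claw": 0.05},
  {"rx": 0, "ry": 0, "rz": 0, "tx": 0, "ty": 0, "tz": 0.1, "claw": 0.05},
  {"rx": 0, "ry": 0, "rz": 0, "tx": 0, "ty": 0, "tz": 0, "claw": 0.05},
  {"rx": 0, "ry": 0, "rz": 0, "tx": 0, "ty": 0, "tz": 0, "claw": 0.05},
  {"rx": 0, "ry": 0, "rz": 0, "tx": 0, "ty": 0, "tz": 0, "claw": 0.05},
])

```text
time_s: 18.97
eef_pos: [0.4761, -0.0558, 0.1688]
ee_rot: [0.191, 0.982, 0.0, 0.0]
wrist_force: [-0.5, -0.2, -0.7]
gripper_width: 0.0154
grasp_force: 30.0
```

```bash
python3 m.py
python3 - <<'E'
import ov;from ov import *
tip=np.array(s["eef_pos"])-[0,0,.0813];b=[.4756,-.0547];out=[]
for n,w,h in(("wrist",80,75),("side",80,75)):
    c=cams.camera(n);ov.c=c;k=5
    im,u=crop([*b,.085],w,h,k);im2=im.copy()
    draw(im2,[*b,.076],.016,(0,0,255),u,k);draw(im2,[*b,.076],.010,(0,0,255),u,k)
    a=((proj(c,tip)-u+.5)*k).astype(int);t=((proj(c,tip+[0,0,.072])-u+.5)*k).astype(int)
    cv2.line(im2,tuple(map(int,a)),tuple(map(int,t)),(0,255,0),1)
    out.append(np.hstack([im,im2]));print(n,u)
cv2.imwrite("pics/fin.png",cv2.resize(np.vstack(out),None,fx=.8,fy=.8,interpolation=cv2.INTER_AREA))
E
```

```text
[ 0.4761 -0.0558  0.1688] [0.1912 0.9815 0.     0.0004]
side probe [311.6 189. ] exp [309.1525 187.1854] 0.41 world err mm [ 5.6576 -6.8228 -0.    ]
side probe_tip [309.3 209.2] exp [309.215  209.1746] 0.56 world err mm [ 0.2108 -0.0984  0.    ]
side guide_bush [312.2 218.5] exp [309.0485 219.5112] 0.76 world err mm [8.2062 3.4855 0.    ]
side gauge_block [306.7 236.8] exp [309.3588 232.9658] 0.85 world err mm [ -7.2961 -13.6022   0.    ]
wrist probe [314.6 235.9] exp [316.5504 238.4403] 0.76 world err mm [-2.0853 -0.5014  0.    ]
wrist probe_tip [316.4 206. ] exp [316.7002 206.1395] 0.56 world err mm [-0.213  -0.1926  0.    ]
wrist guide_bush [317.7 194.3] exp [317.5663 194.2557] 0.91 world err mm [ 0.0902  0.1041 -0.    ]
wrist gauge_block [314.1 186.6] exp [317.4937 183.7759] 0.59 world err mm [ 1.5928 -4.7816  0.    ]
[ 0.475757   -0.05566184  0.1682998 ] [ 1.91219693e-01  9.81547262e-01 -3.16017554e-05  2.82002476e-05]
wrist [277 166]
side [269 172]
```

View pics/fin.png

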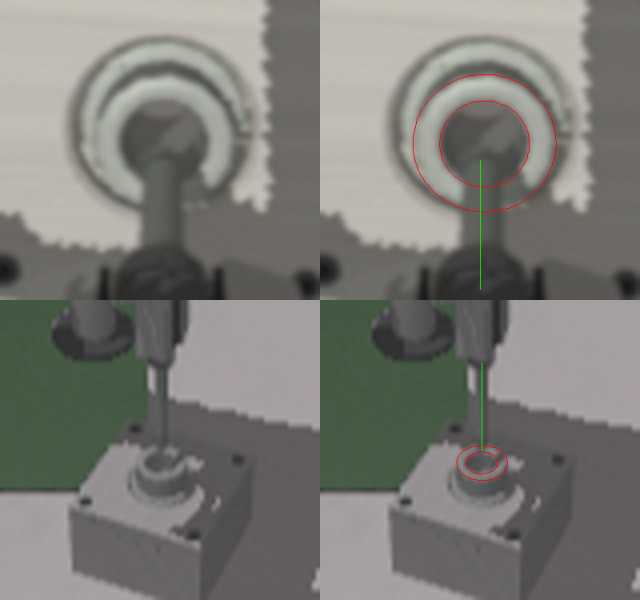

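In the last picture, the wrist view has the stem (crop x about 164) centred on the bore (crop x about 163). The side view has the stem at x about 162 and the collar centre at about 162.5, with the probe upright. The tip is about 10 mm above the bush. Lowering slowly.

servo_tool([
  {"rx": 0, "ry": 0, "rz": 0, "tx": 0, "ty": 0.01, "tz": 0.1, "claw": 0.05},
  {"rx": 0, "ry": 0, "rz": 0, "tx": 0, "ty": 0, "tz": 0.1, "claw": 0.05},
  {"rx": 0, "ry": 0, "rz": 0, "tx": 0, "ty": 0, "tz": 0.1, "claw": 0.05},
  {"rx": 0, "ry": 0, "rz": 0, "tx": 0, "ty": 0, "tz": 0.1, "claw": 0.05},
  {"rx": 0, "ry": 0, "rz": 0, "tx": 0, "ty": 0, "tz": 0.1, "claw": 0.05},
  {"rx": 0, "ry": 0, "rz": 0, "tx": 0, "ty": 0, "tz": 0.05, "claw": 0.05},
  {"rx": 0, "ry": 0, "rz": 0, "tx": 0, "ty": 0, "tz": 0, "claw": 0.05},
  {"rx": 0, "ry": 0, "rz": 0, "tx": 0, "ty": 0, "tz": 0, "claw": 0.05},
])

```text
time_s: 20.53
eef_pos: [0.4758, -0.0554, 0.1517]
ee_rot: [0.191, 0.982, -0.0, -0.0]
wrist_force: [-0.3, 0.1, -1.0]
gripper_width: 0.0151
grasp_force: 30.0
```

Run:
```python
from rig import manip
for k in("eef_pos","wrist_force","ft_torque"):print(manip.observe()[k])
```

```text
[ 0.47583778 -0.05544357  0.15172614]
[-0.25440068  0.14536086 -0.9640626 ]
[-0.06263001  0.01202211 -0.0373716 ]
```

Well centred and no contact. Remaining drop: 0.1517 − 0.1063 = 45 mm, about 1.51 units.

servo_tool([
  {"rx": 0, "ry": 0, "rz": 0, "tx": 0, "ty": 0, "tz": 0.1, "claw": 0.05},
  {"rx": 0, "ry": 0, "rz": 0, "tx": 0, "ty": 0, "tz": 0.2, "claw": 0.05},
  {"rx": 0, "ry": 0, "rz": 0, "tx": 0, "ty": 0, "tz": 0.2, "claw": 0.05},
  {"rx": 0, "ry": 0, "rz": 0, "tx": 0, "ty": 0, "tz": 0.2, "claw": 0.05},
  {"rx": 0, "ry": 0, "rz": 0, "tx": 0, "ty": 0, "tz": 0.2, "claw": 0.05},
  {"rx": 0, "ry": 0, "rz": 0, "tx": 0, "ty": 0, "tz": 0.2, "claw": 0.05},
  {"rx": 0, "ry": 0, "rz": 0, "tx": 0, "ty": 0, "tz": 0.2, "claw": 0.05},
  {"rx": 0, "ry": 0, "rz": 0, "tx": 0, "ty": 0, "tz": 0.15, "claw": 0.05},
  {"rx": 0, "ry": 0, "rz": 0, "tx": 0, "ty": 0, "tz": 0.06, "claw": 0.05},
  {"rx": 0, "ry": 0, "rz": 0, "tx": 0, "ty": 0, "tz": 0, "claw": 0.05},
])

```text
time_s: 21.37
eef_pos: [0.4757, -0.0555, 0.1061]
ee_rot: [0.191, 0.982, -0.0, -0.0]
wrist_force: [0.5, 0.4, 0.2]
gripper_width: 0.0158
grasp_force: 30.0
```

servo_tool([
  {"rx": 0, "ry": 0, "rz": 0, "tx": 0, "ty": 0, "tz": 0, "claw": 0.05},
  {"rx": 0, "ry": 0, "rz": 0, "tx": 0, "ty": 0, "tz": 0, "claw": 0.05},
  {"rx": 0, "ry": 0, "rz": 0, "tx": 0, "ty": 0, "tz": 0, "claw": 0.05},
  {"rx": 0, "ry": 0, "rz": 0, "tx": 0, "ty": 0, "tz": 0, "claw": 0.05},
])

```text
time_s: 21.7
eef_pos: [0.476, -0.0554, 0.1067]
ee_rot: [0.191, 0.982, 0.0, 0.0]
wrist_force: [-0.1, 0.2, -1.0]
gripper_width: 0.0155
grasp_force: 30.0
```

```bash
python3 m.py
```

```text
[ 0.476  -0.0554  0.1067] [0.1912 0.9816 0.     0.0002]
side probe [313.1 203.7] exp [309.1689 206.1695] 0.62 world err mm [10.0572  8.8639 -0.    ]
side guide_bush [310. 218.] exp [309.0485 219.5112] 0.64 world err mm [2.5765 5.4694 0.    ]
side gauge_block [308.6 232.8] exp [309.3588 232.9658] 0.94 world err mm [-2.002   0.6577 -0.    ]
wrist probe [315.1 235. ] exp [316.632  237.9882] 0.92 world err mm [-2.2705 -0.1383  0.    ]
wrist probe_tip [314.6 206.1] exp [316.7662 205.8283] 0.95 world err mm [-0.4727 -1.8219  0.    ]
wrist guide_bush [318.  213.1] exp [317.325  214.0458] 0.68 world err mm [-0.5252  0.7836 -0.    ]
wrist gauge_block [315. 199.] exp [317.2807 198.2274] 0.88 world err mm [-0.1051 -2.2689  0.    ]
```

Steady, upright, no contact force, tip at about 25 mm. Handing in.

```bash
python3 -c "
from rig import manip
print(manip.close_job())"
```

```text
the job is handed in; nothing more can be done
None
```

I handed the job in at about 22 s: the bush is seated and released in the nest, and the probe is held upright in its bore, tip at about 25 mm (mid-well). I saw no sign of contact while lowering it; the hand-in gave no verdict.

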